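# Rock the heavy tub to pour out the milling balls

### The job

Draw the heavy blue tub out from under the station's head (the yellow bar is there for pulling) until its front base edge is at the front edge of the platform, square to it and in line with the tray, and let go of it. Then take it again (the steel loop at its back is there for tipping) and, without lifting it off the platform, rock it forward over its front base edge so that all five steel balls roll into the tray, then rock it back and leave it standing upright on the platform. Leave the jar, wrench, screwdriver, bottle and mouse where they are.

Things in the scene. Friction and masses are not known exactly. Their poses are not given: they have to be found in the camera images.
- station: White bench instrument, fixed: dark platform 300 mm wide, 80 mm high, with a column at its back carrying a head over the platform's rear. Origin at bench level under the middle of the platform's front edge; z up, +y out of the front, x along the front edge. The flat platform top (z = 80 mm) runs from the front edge (y = 0) back to the column (y = -390 mm), which is 400 mm high.
- station_head (a point): Middle of the lower front edge of the station's overhanging head, at (0, -255, 255) mm in the station's frame. The head is 260 mm wide, 75 mm high and covers all behind this edge.
- tub: Heavy blue open tub on the platform, about 1.2 kg plus five 56 g balls. Origin: middle of its front base edge, on which it rocks; z up, +y the pouring direction (to the platform's front), x along that edge. 130 mm wide, base y = -110 to 0 mm, rim z = 100 mm, walls and floor 8 mm. It starts 165 to 205 mm behind the platform's front edge; sliding friction about 0.6.
- tub_lip (a point): Middle of the tub's pouring lip, at (0, 70, 100) mm in the tub's frame. The front wall leans out by 35 degrees up to it (other walls upright). Tipped forward by 55 degrees that wall is level; balls roll out from about 70 to 85 degrees. The tub balances at roughly 40 to 45 degrees; beyond that it falls forward if not held.
- tub_pull (a point): Middle of the level part of the tub's yellow pull bar, a fixed round bar 12 mm thick along the tub's x that bridges the mouth near the lip on two posts 122 mm apart, 45 mm above the rim. This point is at (0, 45, 145) mm in the tub's frame. The balls pass under it.
- tub_loop (a point): Middle of the level bar of the tub's steel loop, a fixed round bar 12 mm thick along the tub's x that stands above the back rim on two posts 100 mm apart, 45 mm above the rim. This point is at (0, -106, 145) mm in the tub's frame. The bar can turn between gripper fingers as the tub rocks.
- tray: Open aluminium tray fixed to the bench in front of the platform, 240 mm (x) by 210 mm (y) outside, 40 mm high, wall and floor 4 mm. Origin at bench level under its centre; z up, axes nearly along the station's.
- ball0_center (a point): Centre of one of the five polished steel balls, 24 mm across, that start in the tub.
- ball1_center (a point): Centre of one of the five polished steel balls, 24 mm across, that start in the tub.
- ball2_center (a point): Centre of one of the five polished steel balls, 24 mm across, that start in the tub.
- ball3_center (a point): Centre of one of the five polished steel balls, 24 mm across, that start in the tub.
- ball4_center (a point): Centre of one of the five polished steel balls, 24 mm across, that start in the tub.
- jar: Small amber jar with a white cap, 40 mm across and 55 mm high, on the platform beside the tub. Origin under its centre. Leave it.
- wrench: Steel wrench lying on the bench to the left of the tray (seen from the robot); origin under its middle. Leave it.
- screwdriver: Red-handled screwdriver lying on the bench to the left of the tray (seen from the robot); origin under its middle. Leave it.
- bottle: Amber bottle, 68 mm across and 150 mm high, to the left of the tray, by the laptop; origin under its centre. Leave it.
- mouse: Black computer mouse, 60 mm across and 30 mm high, at the left of the bench; origin under its centre. Leave it.

How it is judged:
By the outcome, as a careful person would: the job done as asked, in the order asked, and still so for the second after the job is handed in, with the robot touching nothing.
It also fails if it takes over 64 s, if anything falls off the work surface, if the arm or the gripper's body presses on something with over 40 N, if the wrist force passes 120 N, or if a joint passes its speed limit or range.

### The arm

A 6-joint arm with a two-finger parallel gripper is mounted at the origin on the work surface. World frame = base frame: x ahead of the robot, y to its left, z up, the work surface at z = 0. Lengths are in m, angles in rad, forces in N, time in s.
With the tool pointing down it reaches from about 0.35 to 0.975 m from the base axis. Payload 17.4 kg.
Tool frame: the origin (TCP) lies between the finger pads; the fingertips stand 17 mm ahead of it and the grasp point (between the pads) lies 2 mm behind it (tip_extent is the z of the fingertips in the tool frame, in m); z points along the fingers, y is the direction in which the jaws open and shut (so a half turn about z gives the same grasp; the last joint's range is limited). The gripper opens to 85 mm and grips with 20 to 120 N. Pads are 22 mm wide; open, the fingers measure 114 mm over their backs; the gripper's body (76 mm by 85 mm) begins 54 mm behind the grasp point. The pads swing forward as they close: fully open they stand 13 mm farther back than shut.
Start: joints at [1.159, 0.116, 1.442, -0, 1.584, -0.038], TCP at [0.246, 0.628, 0.248] pointing down, gripper open.
Joint ranges: [-2.83, 2.83], [-0.83, 2.19], [0.07, 2.5], [-1.14, 4.28], [0.01, 3], [-2.97, 2.97]. Speed limits (rad/s): [1.89, 1.89, 2.22, 3.14, 3.14, 3.14].

### API

Orientations are given as a unit quaternion [w, x, y, z].
In Python, from bench import read_state, get_image, close_job, tip_extent gives the robot as it stands.
- The arm moves only by the tool step_arm, never from a script. Its argument "targets" is one flat list of numbers, 7 for each row, row after row: the turn, a rotation vector about the tool's x, y, z scaled (see below), then the shift along the tool's x, y, z scaled (see below), then the opening, from -1 (shut) to 1 (fully open). In form: [wx, wy, wz, tx, ty, tz, grip, wx, wy, wz, tx, ty, tz, grip, ...]. A call has 1 to 8 rows; each row shifts and turns the pose as measured when the row begins, along the tool's axes as they then stand; what a row does not reach is not made up. The controller multiplies each number of a shift by 0.025 m and each number of a turn by 8 degrees. A row lasts 1/8 s, in which the tool goes at most 62.5 mm and 10.7 degrees, less where a joint would pass 70% of its speed; a pose out of reach is approached as far as the arm can. A call with a number of a shift or a turn outside -1 to 1 is refused whole. A call with a gripper value outside its range is refused whole. The fingers move at their own pace and stop on an object; "force" is the grip in N (left out, the last holds). Time passes only in rows, so rows that do not move let the fingers close. It gives the time, the measured TCP pose, the force and the opening at its end, in the units of the state.
- read_state(): the state, without advancing time (a new reading comes with each control period).
- get_image(name): name is "side" or "top" or "wrist"; returns a dict with "color" (480x640x3 uint8, red, green, blue), "z_map" (480x640 float32, m along the optical axis (not along the pixel's ray), 0 where there is no reading), "intrinsics" (3x3 intrinsics, pixels), "world_to_cam" (4x4, takes a point from world to camera coordinates). Camera axes: x right, y up, looking along -z (the intrinsics and any distortion apply to the point x, -y, -z); pixel columns grow to the right and rows downward; lengths in m; the calibration is good to about 2 mm. A picture is of the moment at which its call begins.
- close_job(): hands the job in, once; it reports no verdict.
The state is a dict: "t": time; "joints": joint angles; "joint_vel": joint speeds; "joint_torque": joint torques, N m; "tool_pos": TCP position; "orientation": TCP orientation; "force": force on the tool from outside, world axes, zero at the start; "wrist_torque": the same for the moment, N m; "opening": finger opening in m.
Only numpy, scipy, OpenCV 4.12 (cv2) and the standard library are available. Lean on these libraries where they do the work, as an engineer would, in place of code of your own. Each camera call takes 0.05 s, during which the arm holds its last target. There are 200 camera calls.

## Working session

There is one attempt and no reset: what is moved stays moved. The work goes in short steps, Python scripts to look and compute and a tool call to move; the robot and the scene stay as the last step left them, time stands still between calls to the robot, and variables do not carry over. Pictures are saved under pics/ and viewed, about 8 in all and at most 12, crops included, and the job is handed in when it is done.

Besides the shell and the picture viewer there is one more tool, called after ">>>" as name(argument=value, ...) on one line, values as JSON. step_arm: Moves the arm, as the interface text tells. Shifts and turns lie within -1 to 1; 1 stands for 0.025 m of shift or 8 degrees of turn. Its arguments: {"type":"object","properties":{"targets":{"type":"array","items":{"type":"number","minimum":-1,"maximum":1}},"force":{"type":"number"}},"required":["targets"]}

```bash
mkdir -p pics; cat > h.py <<'E'
import numpy as np, cv2
from bench import read_state, get_image, close_job, tip_extent
def world(im):
    z=im["z_map"]; K=np.array(im["intrinsics"]); h,w=z.shape
    u,v=np.meshgrid(np.arange(w),np.arange(h))
    x=(u-K[0,2])/K[0,0]*z; y=(v-K[1,2])/K[1,1]*z
    P=np.stack([x,-y,-z,np.ones_like(z)],-1)
    return (P@np.linalg.inv(np.array(im["world_to_cam"])).T)[...,:3]
def save(im,n): cv2.imwrite(f"pics/{n}.png",im["color"][...,::-1])
E
python3 - <<'E'
from h import *
for n in ["top","side"]:
    im=get_image(n); np.savez(n,**{k:np.array(im[k]) for k in im})
    save(im,n)
    print(n,np.linalg.inv(np.array(im["world_to_cam"])).round(3).tolist())
a=cv2.imread("pics/top.png");b=cv2.imread("pics/side.png")
print(read_state(),tip_extent)
E
```

```text
top [[0.001, 0.985, -0.173, 0.329], [-1.0, 0.001, 0.004, 0.081], [0.004, 0.173, 0.985, 1.387], [0.0, 0.0, 0.0, 1.0]]
side [[0.904, 0.3, -0.304, 0.254], [-0.427, 0.647, -0.632, -0.571], [0.007, 0.701, 0.713, 0.925], [0.0, 0.0, 0.0, 1.0]]
{'t': 0.1, 'joints': array([ 1.15919105e+00,  1.16442144e-01,  1.44222775e+00, -3.50481995e-05,
        1.58397421e+00, -3.77902123e-02]), 'joint_vel': array([-2.75405727e-04, -1.58644209e-03, -1.57342107e-03,  3.21005024e-05,
        1.31151167e-03,  2.51423438e-03]), 'joint_torque': array([ 1.39146425e-03, -7.33660126e+01, -6.33794689e+01, -9.48546176e-05,
        5.24493007e-03,  7.05210073e-05]), 'tool_pos': array([0.2464381 , 0.62823764, 0.24761501]), 'orientation': array([-1.00055915e-04,  1.85821373e-01,  9.82583401e-01, -5.16415199e-04]), 'force': array([ 0.48794802, -0.37122614, -0.76434765]), 'wrist_torque': array([ 0.02888495, -0.017163  , -0.03056495]), 'opening': 0.08537129982639496} 0.017
```

View pics/top.png

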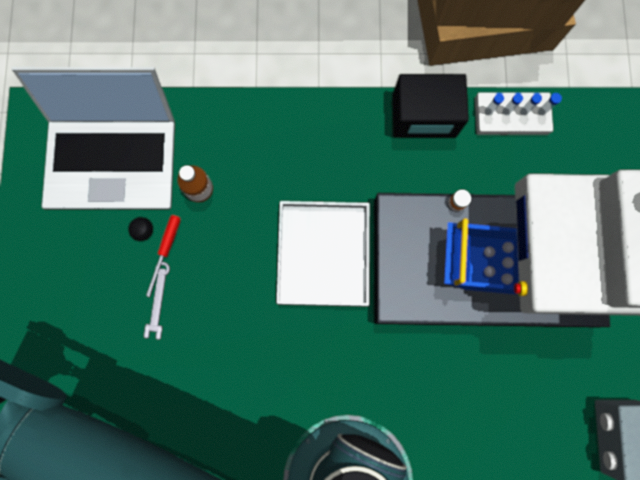

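View pics/side.png

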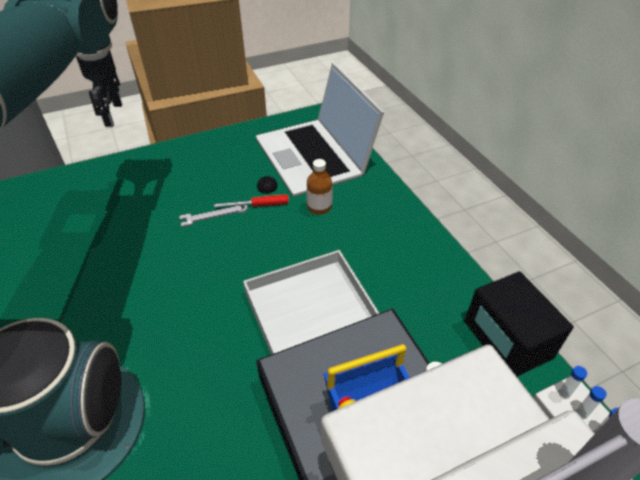

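The top view shows the tray at (323,253), the platform from u=377, the tub with its yellow bar at (463,252), the jar at (459,200), and the head from u≈520. Platform-out is world +y. Next I'll fit the poses.

```bash
cat >> h.py <<'E'
def rect(P):
    r=cv2.minAreaRect((P[:,:2]*1000).astype(np.float32)); return np.round(r[0],1),np.round(r[1],1),round(r[2],2)
def hsv(im): return cv2.cvtColor(im["color"],cv2.COLOR_RGB2HSV)
def yellow(im,W):
    H=hsv(im); m=(H[...,0]>18)&(H[...,0]<35)&(H[...,1]>150)&(H[...,2]>120)&(abs(W[...,2]-.226)<.02)
    return m
def blue(im):
    H=hsv(im); return (H[...,0]>105)&(H[...,0]<130)&(H[...,1]>150)
E
python3 - <<'E'
from h import *
for n in ["top","side"]:
    im=dict(np.load(n+".npz")); W=world(im); H=hsv(im); x,y,z=W[...,0],W[...,1],W[...,2]
    print(n)
    m=(abs(z-.08)<.006)&(H[...,1]<90)&(y<.1)&(x<.6)&(x>.1); 
    m=cv2.morphologyEx(m.astype(np.uint8),cv2.MORPH_OPEN,np.ones((3,3)))>0
    print("plat",m.sum(),np.median(z[m]),rect(W[m]))
    # front edge fit: per column x bin the max y
    xs=np.arange(.21,.46,.01); ys=[np.percentile(y[m&(abs(x-a)<.006)],99.5) for a in xs if (m&(abs(x-a)<.006)).sum()>3]
    xx=[a for a in xs if (m&(abs(x-a)<.006)).sum()>3]
    print("front fit",np.polyfit(xx,ys,1), 'x range at front',np.percentile(x[m&(y>-.12)],[.3,99.7]))
    m=(z>.03)&(z<.05)&(H[...,1]<60)&(y>.0)&(y<.35)&(x>.15)&(x<.6); print("tray",m.sum(),rect(W[m]))
    t=(z>-.01)&(z<.055)&(H[...,1]<60)&(H[...,2]>120)&(y>0.0)&(y<.35)&(x>.15)&(x<.6); print("tray all",rect(W[t]))
    m=yellow(im,W)&(x>.2)&(x<.5)&(y>-.3);P=W[m]; 
    print("yel",m.sum(),P.mean(0),rect(P),P.min(0),P.max(0),np.median(P[:,2]))
    m=blue(im)&(abs(z-.18)<.008)&(x>.2)&(x<.5)&(y<0); print("rim",m.sum(),rect(W[m]),W[m].min(0),W[m].max(0))
    wh=(z>.22)&(z<.36)&(H[...,1]<50)&(y<-.1)&(x>.15)&(x<.6); print("head",np.median(z[wh]),W[wh].min(0),W[wh].max(0))
    j=(z>.12)&(z<.15)&(H[...,1]<60)&(H[...,2]>150)&(x>.35)&(x<.5)&(y<0)&(y>-.22); print("jar",W[j].mean(0) if j.any() else None)
E
```

```text
top
plat 11186 0.08064737543810685 (array([ 422.7, -345.5]), array([653.5, 355.5]), 65.59)
front fit [ 0.03081463 -0.07903988] x range at front [0.35334306 0.59859866]
tray 299 (array([461.4, 128.4]), array([252.6, 124.7]), 37.72)
tray all (array([498.3,  82.9]), array([166.1, 203.1]), 89.87)
yel 165 [ 0.46578324 -0.22127222  0.23034774] (array([ 465.7, -221.8]), array([10.8, 69.5]), 83.26) [ 0.43149499 -0.22839556  0.22248832] [ 0.49998204 -0.21300958  0.23681982] 0.23021065961745002
rim 428 (array([ 460.9, -268. ]), array([146. ,  65.9]), 84.64) [ 0.42189081 -0.33760085  0.17200113] [ 0.49929047 -0.19337837  0.18695591]
head 0.3301890484592864 [ 0.36667558 -0.53709457  0.22165552] [ 0.59999523 -0.21258921  0.35996343]
jar None
side
plat 8584 0.08040600889366684 (array([ 473.8, -196.4]), array([260. , 250.2]), 89.13)
front fit [ 0.05386891 -0.09087332] x range at front [0.35146407 0.59924399]
tray 485 (array([461.6, 127.3]), array([253.8, 126.5]), 35.71)
tray all (array([498.9,  96.1]), array([194.9, 204.3]), 88.88)
yel 326 [ 0.46154976 -0.22576521  0.22845494] (array([ 464.5, -225.3]), array([10.3, 70.7]), 84.74) [ 0.42901654 -0.23296202  0.20694163] [ 0.49998419 -0.2176274   0.23449291] 0.22953495379241995
rim 251 (array([ 452.6, -215.6]), array([85.3, 49.6]), 28.06) [ 0.42637404 -0.25709655  0.17206208] [ 0.49961487 -0.19659672  0.18358723]
head 0.329925474206091 [ 0.36542684 -0.44496351  0.22482724] [ 0.59999846 -0.2190216   0.33368908]
jar None
```

```bash
cat > m.py <<'E'
from h import *
def meas(im,n):
    W=world(im); H=hsv(im); x,y,z=W[...,0],W[...,1],W[...,2]
    print(n)
    m=(abs(z-.08)<.006)&(H[...,1]<90)&(y<.1)&(y>-.45)&(x<.75)&(x>.25)
    m=cv2.morphologyEx(m.astype(np.uint8),cv2.MORPH_OPEN,np.ones((3,3)))>0
    xx=[];ys=[]
    for a in np.arange(.37,.64,.01):
        s=m&(abs(x-a)<.006)
        if s.sum()>8: xx.append(a);ys.append(np.percentile(y[s],99))
    f=np.polyfit(xx,ys,1);print("front slope,y@.5",f[0],np.polyval(f,.5),"res",np.std(np.polyval(f,xx)-ys))
    for lo,hi in[(-.1,-.07),(-.16,-.13)]:
        s=m&(y>lo)&(y<hi); print(" x ends",np.percentile(x[s],[.7,99.3]))
    t=(z>.032)&(z<.048)&(H[...,1]<60)&(y>-.04)&(y<.3)&(x>.33)&(x<.7); print("tray rim",t.sum(),rect(W[t]),W[t].min(0),W[t].max(0))
    m=yellow(im,W)&(x>.3)&(x<.7)&(y>-.3);P=W[m&(z>.221)]; print("yel",m.sum(),P.mean(0),rect(P),np.percentile(P[:,2],90),np.polyfit(P[:,0],P[:,1],1))
    m=blue(im)&(abs(z-.18)<.008)&(x>.3)&(x<.7)&(y<0.1); print("rim",m.sum(),rect(W[m]),W[m].min(0),W[m].max(0))
    j=(z>.12)&(z<.145)&(H[...,1]<60)&(H[...,2]>150)&(x>.5)&(x<.7)&(y<0)&(y>-.26); print("jar",W[j].mean(0) if j.any() else None)
    wh=(z>.32)&(z<.345)&(H[...,1]<50)&(y<-.1)&(y>-.45)&(x>.3)&(x<.8); print("headtop",rect(W[wh]),W[wh].min(0),W[wh].max(0))
E
python3 - <<'E'
from m import *
for n in ["top","side"]: meas(dict(np.load(n+".npz")),n)
E
```

```text
top
front slope,y@.5 -0.007383496603798352 -0.06742191158011288 res 0.0014043270842427136
 x ends [0.35549467 0.64739537]
 x ends [0.35339155 0.64670343]
tray rim 552 (array([519.3,  59.2]), array([202.5, 241.2]), 88.86) [ 0.39699821 -0.03959815  0.03204734] [0.64156517 0.16187334 0.04745031]
yel 310 [ 0.49659676 -0.22401551  0.23018246] (array([ 495.7, -224.1]), array([ 11.9, 129.5]), 84.92) 0.2336182679041098 [-0.08878405 -0.17992564]
rim 816 (array([ 493.2, -270.9]), array([145.9, 130.9]), 84.78) [ 0.42189081 -0.34894788  0.17200113] [ 0.56148792 -0.19337837  0.18695591]
jar [ 0.62632145 -0.24763434  0.13448673]
headtop (array([ 498.5, -383.7]), array([132.6, 259.7]), 89.98) [ 0.36865442 -0.44998984  0.32010032] [ 0.62833861 -0.31739839  0.33858568]
side
front slope,y@.5 -0.009889054334499991 -0.07033114977457974 res 0.0012641774697133119
 x ends [0.35347172 0.64470904]
 x ends [0.35137304 0.64541378]
tray rim 719 (array([516.6,  59.3]), array([201.2, 241.2]), 88.74) [ 0.39424916 -0.03863334  0.03204928] [0.63856488 0.16246831 0.04459047]
yel 578 [ 0.492118   -0.22844295  0.22926354] (array([ 494.9, -228.2]), array([ 11.6, 131.7]), 85.32) 0.231706321078408 [-0.09195466 -0.18319041]
rim 486 (array([ 493.8, -233.1]), array([ 61.1, 131. ]), 84.3) [ 0.42637404 -0.26211288  0.17201579] [ 0.55892985 -0.19659672  0.18391672]
jar [ 0.62399052 -0.2411455   0.13514365]
headtop (array([ 495.2, -383.8]), array([119.7, 258.9]), 89.05) [ 0.36565136 -0.44549235  0.32005836] [ 0.62529478 -0.32241858  0.33368908]
```

>>> step_arm(targets=[0,0,-1,0,0,-1,1,0,0,-1,0,0,-1,1,0,0,0,-0.4,-1,-0.8,1,0,0,0,-0.4,-1,0,1,0,0,0,-0.4,-1,0,1,0,0,0,-0.4,-1,0,1,0,0,0,-0.4,-1,0,1,0,0,0,-0.4,-1,0,1], force=80)

```text
t: 1.1
tool_pos: [0.2938, 0.4698, 0.3163]
orientation: [-0.001, 0.041, 0.999, -0.003]
force: [0.5, -0.1, -0.0]
opening: 0.0856
```

>>> step_arm(targets=[0,0,0,-0.4,-1,0,1,0,0,0,-0.4,-1,0,1,0,0,0,-0.4,-1,0,1,0,0,0,-0.4,-1,0,1,0,0,0,-0.4,-1,0,1,0,0,0,-0.4,-1,0,1,0,0,0,-0.4,-1,0,1,0,0,0,-0.4,-1,0,1])

```text
t: 2.1
tool_pos: [0.3577, 0.2565, 0.3154]
orientation: [-0.002, 0.041, 0.999, -0.005]
force: [1.0, 0.4, -0.4]
opening: 0.0851
```

>>> step_arm(targets=[0,0,0,-0.4,-1,0,1,0,0,0,-0.4,-1,0,1,0,0,0,-0.4,-1,0,1,0,0,0,-0.4,-1,0,1,0,0,0,-0.4,-1,0,1,0,0,0,-0.4,-1,0,1,0,0,0,-0.4,-1,0,1,0,0,0,-0.4,-1,0,1])

```text
t: 3.1
tool_pos: [0.4215, 0.0433, 0.3153]
orientation: [-0.003, 0.041, 0.999, -0.005]
force: [0.8, 1.6, 0.5]
opening: 0.0855
```

>>> step_arm(targets=[0,0,0,-0.4,-1,0,1,0,0,0,-0.4,-1,0,1,0,0,0,-0.4,-1,0,1,0,0,0,-0.4,-1,0,1,0,0,0,-0.4,-1,0,1,0,0,0,-0.4,-1,0,1,0,0,0,-0.4,-1,0,1,0,0,0,-0.4,-0.9,0,1])

```text
t: 4.1
tool_pos: [0.4856, -0.1675, 0.3148]
orientation: [-0.005, 0.041, 0.999, -0.005]
force: [-0.1, 1.2, 0.6]
opening: 0.0856
```

```bash
cat >> h.py <<'E'
from scipy.spatial.transform import Rotation as R
def delta(p):
    s=read_state(); q=s["orientation"]; r=R.from_quat([q[1],q[2],q[3],q[0]])
    d=r.inv().apply(np.array(p)-s["tool_pos"])
    print("t",round(s["t"],2),"pos",s["tool_pos"].round(4),"units",(d/.025).round(2),"tooly",r.apply([0,1,0]).round(3),"toolz",r.apply([0,0,1]).round(3),"F",s["force"].round(1),"op",round(s["opening"],4))
E
python3 - <<'E'
from h import *
delta([.4955,-.226,.225])
im=get_image("wrist"); W=world(im); save(im,"w1"); m=yellow(im,W);P=W[m]
if len(P): 
  f=np.polyfit(P[:,0],P[:,1],1); print(P.mean(0),rect(P),P.min(0),P.max(0),f)
E
```

```text
t 4.1 pos [ 0.4856 -0.1675  0.3148] units [-0.62 -2.26  3.61] tooly [ 0.083  0.997 -0.01 ] toolz [-0.01  -0.009 -1.   ] F [-0.1  1.2  0.6] op 0.0856
[ 0.49098562 -0.22450421  0.23014357] (array([ 496.2, -225.3]), array([ 11.8, 131.6]), 85.09) [ 0.43063252 -0.23589855  0.22515831] [ 0.56163888 -0.21448959  0.23294459] [-0.08711349 -0.18173273]
```

>>> step_arm(targets=[0,0,0,-0.2,-0.8,0,1,0,0,0,-0.2,-0.8,0,1,0,0,0,-0.2,-0.6,0.4,1,0,0,0,0,0,1,1,0,0,0,0,0,1,1,0,0,0,0,0,0.8,1,0,0,0,0,0,0.3,1])

```text
t: 5.03
tool_pos: [0.4959, -0.23, 0.2214]
orientation: [-0.006, 0.042, 0.999, -0.004]
force: [-0.2, 0.1, 0.5]
opening: 0.0853
```

```bash
python3 - <<'E'
from h import *
delta([.4962,-.2253,.225])
E
```

```text
t 5.03 pos [ 0.4959 -0.23    0.2214] units [ 0.    0.19 -0.15] tooly [ 0.085  0.996 -0.009] toolz [-0.012 -0.008 -1.   ] F [-0.2  0.1  0.5] op 0.0853
```

>>> step_arm(targets=[0,0,0,0,0.19,-0.1,1,0,0,0,0,0,0,-1,0,0,0,0,0,0,-1,0,0,0,0,0,0,-1,0,0,0,0,0,0,-1,0,0,0,0,0,0,-1])

```text
t: 5.78
tool_pos: [0.497, -0.2252, 0.2265]
orientation: [-0.005, 0.042, 0.999, -0.005]
force: [-1.4, -2.6, 0.4]
opening: 0.0093
```

```bash
python3 - <<'E'
from h import *
delta([.4962+.025,-.0253,.225])
E
```

```text
t 5.78 pos [ 0.497  -0.2252  0.2265] units [-0.29  8.05 -0.03] tooly [ 0.084  0.996 -0.011] toolz [-0.009 -0.01  -1.   ] F [-1.4 -2.6  0.4] op 0.0093
```

>>> step_arm(targets=[0,0,0,0,0.3,0,-1,0,0,-0.07,-0.03,0.5,0,-1,0,0,-0.07,-0.03,0.5,0,-1,0,0,-0.07,-0.03,0.5,0,-1,0,0,-0.07,-0.03,0.5,0,-1,0,0,-0.07,-0.03,0.5,0,-1,0,0,-0.07,-0.03,0.5,0,-1,0,0,-0.07,-0.03,0.5,0,-1])

```text
t: 6.78
tool_pos: [0.5061, -0.1339, 0.222]
orientation: [-0.008, 0.01, 1.0, -0.011]
force: [-0.1, -7.7, -1.7]
opening: 0.0093
```

```bash
python3 - <<'E'
from m import *
delta([.517,-.026,.225])
im=get_image("top");meas(im,"top");save(im,"t2")
E
```

```text
t 6.78 pos [ 0.5061 -0.1339  0.222 ] units [-0.34  4.32 -0.22] tooly [ 0.02   1.    -0.021] toolz [-0.016 -0.021 -1.   ] F [-0.1 -7.7 -1.7] op 0.0093
top
front slope,y@.5 0.9033623737429344 -0.1220021238304172 res 0.053174289023823394
 x ends [0.45983224 0.64827898]Traceback (most recent call last):
  File "<stdin>", line 3, in <module>
  File "m.py", line 13, in meas
    s=m&(y>lo)&(y<hi); print(" x ends",np.percentile(x[s],[.7,99.3]))
                                       ~~~~~~~~~~~~~^^^^^^^^^^^^^^^^
    return _quantile_unchecked(
        a, q, axis, out, overwrite_input, method, keepdims, weights)
    return _ureduce(a,
                    func=_quantile_ureduce_func,
    ...<5 lines>...
                    overwrite_input=overwrite_input,
                    method=method)
    r = func(a, **kwargs)
    result = _quantile(arr,
                       quantiles=q,
    ...<2 lines>...
                       out=out,
                       weights=wgt)
    slices_having_nans = np.isnan(arr[-1, ...])
                                  ~~~^^^^^^^^^
IndexError: index -1 is out of bounds for axis 0 with size 0
```

>>> step_arm(targets=[-0.05,-0.04,0,-0.04,0.3,-0.05,-1,-0.05,-0.04,-0.02,-0.04,0.55,-0.05,-1,-0.05,-0.03,-0.02,-0.04,0.6,-0.04,-1,0,0,-0.02,-0.04,0.6,-0.03,-1,0,0,-0.02,-0.04,0.6,-0.03,-1,0,0,0,-0.04,0.6,-0.02,-1,0,0,0,-0.04,0.5,0,-1,0,0,0,-0.04,0.3,0,-1])

```text
t: 7.82
tool_pos: [0.5141, -0.0343, 0.2232]
orientation: [-0.003, 0.006, 1.0, -0.004]
force: [-0.5, -7.0, -2.9]
opening: 0.0093
```

```bash
python3 - <<'E'
from h import *
delta([.517,-.026,.225])
im=get_image("side");save(im,"s2");np.savez("s2",**{k:np.array(im[k]) for k in im})
E
```

```text
t 7.83 pos [ 0.5141 -0.0343  0.2232] units [-0.11  0.33 -0.08] tooly [ 0.013  1.    -0.009] toolz [-0.006 -0.009 -1.   ] F [-0.5 -7.  -2.9] op 0.0093
```

View pics/s2.png

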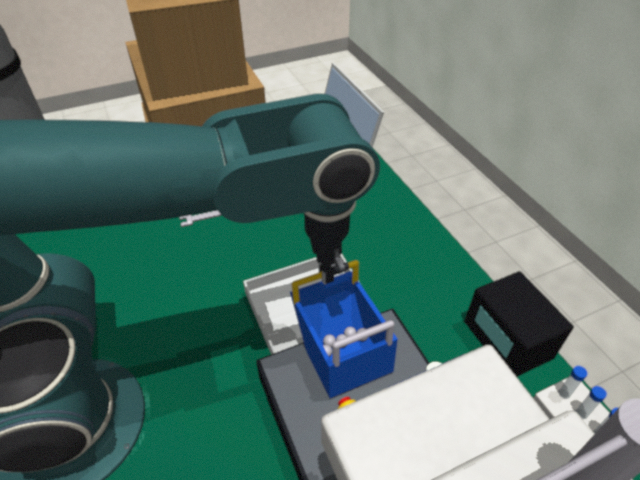

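The tub is now clear of the head, with balls at (345,338), the loop at (362,336) and the gripper on the bar at (333,270). I'll measure the tub's pitch and pose from the rim and loop.

```bash
cat >> m.py <<'E'
def tub(im,n):
    """loop bar, side/back rim, yellow bar"""
    W=world(im);H=hsv(im);x,y,z=W[...,0],W[...,1],W[...,2]
    roi=(x>.38)&(x<.66)&(y>-.3)&(y<.1)
    P=W[yellow(im,W)&roi&(y>-.3)]
    if len(P)>20:
        f=np.polyfit(P[:,0],P[:,1],1); r=rect(P); print(n,"yel",len(P),r,"yaw",np.degrees(np.arctan(f[0])).round(2),"ztop",np.percentile(P[:,2],95).round(4))
    m=(H[...,1]<70)&roi&(z>.215)&(z<.24)&(y<-.12); P=W[m]
    if len(P)>20:
        f=np.polyfit(P[:,0],P[:,1],1); print(n,"loop",len(P),rect(P),"yaw",np.degrees(np.arctan(f[0])).round(2),"ztop",np.percentile(P[:,2],95).round(4))
    b=blue(im)&roi
    s=b&(z>.1)
    for lo,hi in [(-.16,-.13),(-.12,-.09),(-.08,-.05)]:
        k=s&(y>lo)&(y<hi)
        if k.sum()>5: print(n,"blue y",lo,hi,"zmax",np.percentile(z[k],97).round(4),"x",np.percentile(x[k],[1,99]).round(4))
    k=b&(abs(z-.18)<.006)
    print(n,"rim",rect(W[k]),W[k].min(0).round(4),W[k].max(0).round(4))
E
python3 - <<'E'
from m import *
tub(dict(np.load("s2.npz")),"side")
tub(get_image("top"),"top")
E
```

```text
side yel 41 (array([566.9, -39.6]), array([ 7.9, 17. ]), 89.7) yaw -2.42 ztop 0.2292
side loop 550 (array([ 508.4, -187.2]), array([ 13. , 110.8]), 88.94) yaw -1.31 ztop 0.2386
side blue y -0.16 -0.13 zmax 0.1855 x [0.4439 0.5734]
side blue y -0.12 -0.09 zmax 0.1828 x [0.4447 0.5742]
side blue y -0.08 -0.05 zmax 0.1789 x [0.4459 0.573 ]
side rim (array([ 510. , -105.7]), array([179. , 131.1]), 89.29) [ 0.4435 -0.1957  0.174 ] [ 0.5754 -0.0166  0.186 ]
top loop 260 (array([ 511. , -183.3]), array([ 12.3, 110.7]), 88.92) yaw -0.69 ztop 0.2392
top blue y -0.12 -0.09 zmax 0.1873 x [0.4476 0.503 ]
top blue y -0.08 -0.05 zmax 0.4689 x [0.4199 0.5101]
top rim (array([ 509.7, -100.5]), array([128.6, 175.2]), 0.6) [ 0.4463 -0.1888  0.174 ] [ 0.5749 -0.0135  0.186 ]
```

>>> step_arm(targets=[0,0,0,-0.08,0.2,0,-1,0,0,0,-0.08,0.3,0,-1,0,0,0,-0.08,0.2,0,-1])

```text
t: 8.3
tool_pos: [0.5197, -0.0188, 0.2224]
orientation: [-0.004, 0.007, 1.0, -0.006]
force: [-1.9, -7.1, -0.9]
opening: 0.0091
```

```bash
python3 - <<'E'
from m import *
delta([.516,-.026,.225])
tub(get_image("side"),"side")
tub(get_image("top"),"top")
E
```

```text
t 8.3 pos [ 0.5197 -0.0188  0.2224] units [ 0.15 -0.29 -0.1 ] tooly [ 0.015  1.    -0.012] toolz [-0.009 -0.012 -1.   ] F [-1.9 -7.1 -0.9] op 0.0091
side yel 39 (array([572.2, -24.7]), array([ 8.2, 17.1]), 78.7) yaw -1.09 ztop 0.228
side loop 525 (array([ 511.5, -171.7]), array([ 12.8, 110.5]), 87.89) yaw -1.9 ztop 0.2394
side blue y -0.16 -0.13 zmax 0.1871 x [0.4475 0.5756]
side blue y -0.12 -0.09 zmax 0.184 x [0.4488 0.5783]
side blue y -0.08 -0.05 zmax 0.1802 x [0.4503 0.5784]
side rim (array([514.6, -91.9]), array([178.3, 130.7]), 88.28) [ 0.4471 -0.1814  0.174 ] [ 0.581  -0.0033  0.186 ]
top loop 216 (array([ 515.2, -167.8]), array([ 10.8, 111.6]), 88.28) yaw -1.67 ztop 0.2397
top blue y -0.16 -0.13 zmax 0.1918 x [0.4504 0.5784]
top blue y -0.12 -0.09 zmax 0.1836 x [0.4521 0.4587]
top blue y -0.08 -0.05 zmax 0.4692 x [0.4225 0.5217]
top rim (array([513.6, -84.3]), array([129.2, 176.1]), 0.84) [ 0.4502 -0.1732  0.174 ] [0.5794 0.003  0.186 ]
```

>>> step_arm(targets=[0,0,-0.12,0,-0.05,0,-1,0,0,0,0,-0.12,-0.04,-1,0,0,0,0,-0.12,-0.04,-1])

```text
t: 8.78
tool_pos: [0.5194, -0.0271, 0.2256]
orientation: [-0.005, -0.001, 1.0, -0.006]
force: [-4.3, -3.3, 0.3]
opening: 0.0094
```

```bash
python3 - <<'E'
from m import *
delta([.516,-.026,.225])
tub(get_image("side"),"side")
tub(get_image("top"),"top")
E
```

```text
t 8.78 pos [ 0.5194 -0.0271  0.2256] units [0.13 0.05 0.03] tooly [-0.003  1.    -0.011] toolz [-0.009 -0.011 -1.   ] F [-4.3 -3.3  0.3] op 0.0094
side yel 37 (array([572.9, -32.8]), array([ 8.1, 16.3]), 76.39) yaw -5.22 ztop 0.2303
side loop 499 (array([ 512.6, -180. ]), array([ 12.8, 110.5]), 88.46) yaw -1.57 ztop 0.234
side blue y -0.16 -0.13 zmax 0.183 x [0.4483 0.578 ]
side blue y -0.12 -0.09 zmax 0.1818 x [0.4492 0.579 ]
side blue y -0.08 -0.05 zmax 0.1802 x [0.4505 0.5783]
side rim (array([514.9, -95.1]), array([181.3, 130.3]), 88.76) [ 0.448  -0.1866  0.1741] [ 0.5812 -0.0051  0.1849]
top loop 281 (array([ 515.1, -177.1]), array([ 10.9, 110.2]), 87.94) yaw -1.91 ztop 0.2357
top blue y -0.16 -0.13 zmax 0.185 x [0.4513 0.4588]
top blue y -0.12 -0.09 zmax 0.184 x [0.4521 0.4609]
top blue y -0.08 -0.05 zmax 0.4744 x [0.422  0.5173]
top rim (array([516.5, -93.5]), array([176.1, 129.2]), 89.18) [ 0.4507 -0.1824  0.174 ] [ 0.5799 -0.0049  0.1859]
```

>>> step_arm(targets=[0,0,0,0,0,0,1,0,0,0,0,0,0,1,0,0,0,0,0,0,1,0,0,0,0,0,-1,1,0,0,0,0,0,-1,1,0,0,0,0,0,-1,1,0,0,0,0,0,-1,1,0,0,0,0,0,0,1])

```text
t: 9.88
tool_pos: [0.5204, -0.0257, 0.3283]
orientation: [-0.005, -0.002, 1.0, -0.004]
force: [0.5, 0.2, -0.5]
opening: 0.0853
```

```bash
python3 - <<'E'
from m import *
delta([.516,-.026,.225])
for n in ["side","top","wrist"]:
    im=get_image(n);tub(im,n);np.savez(n+"3",**{k:np.array(im[k]) for k in im}); save(im,n+"3")
    W=world(im);H=hsv(im);x,y,z=W[...,0],W[...,1],W[...,2]
    m=(abs(z-.08)<.006)&(H[...,1]<90)&(y<-.03)&(y>-.15)
    for a in [.36,.38,.40,.42,.435,.59,.60,.61,.62,.63,.64]:
        s=m&(abs(x-a)<.005)
        if s.sum()>5: print(a,np.percentile(y[s],99).round(4),end=' ')
    print()
E
```

```text
t 9.88 pos [ 0.5204 -0.0257  0.3283] units [0.14 0.03 4.13] tooly [-0.005  1.    -0.009] toolz [-0.009 -0.009 -1.   ] F [ 0.5  0.2 -0.5] op 0.0853
side yel 387 (array([516.7, -33.8]), array([ 10.2, 130.8]), 88.69) yaw -1.41 ztop 0.2317
side loop 489 (array([ 513.4, -182.2]), array([ 12.9, 111.4]), 88.73) yaw -1.29 ztop 0.2322
side blue y -0.16 -0.13 zmax 0.1818 x [0.4484 0.5782]
side blue y -0.12 -0.09 zmax 0.1814 x [0.4495 0.5791]
side blue y -0.08 -0.05 zmax 0.1802 x [0.4506 0.5783]
side rim (array([514.8, -97.5]), array([179.5, 130.4]), 88.72) [ 0.448  -0.1883  0.174 ] [ 0.5809 -0.0072  0.1835]
0.36 -0.0697 0.38 -0.0687 0.4 -0.0677 0.42 -0.0683 0.435 -0.0675 0.62 -0.0826 0.63 -0.0735 0.64 -0.0743 
top yel 124 (array([487.3, -28.9]), array([ 7.1, 69.6]), 88.94) yaw -0.81 ztop 0.2346
top loop 262 (array([ 514., -179.]), array([ 11.9, 108. ]), 87.32) yaw -3.06 ztop 0.2342
top blue y -0.12 -0.09 zmax 0.3755 x [0.4521 0.5099]
top blue y -0.08 -0.05 zmax 0.5567 x [0.4146 0.5381]
top rim (array([496.4, -93.5]), array([176.6,  87.9]), 88.6) [ 0.4509 -0.1815  0.174 ] [ 0.5422 -0.0048  0.186 ]

wrist yel 3046 (array([518.8, -29.7]), array([ 11.6, 132.7]), 88.71) yaw -1.26 ztop 0.2317
wrist loop 3362 (array([ 515.9, -179.6]), array([ 12.7, 111.9]), 88.32) yaw -1.26 ztop 0.2314
wrist blue y -0.16 -0.13 zmax 0.1809 x [0.4516 0.5811]
wrist blue y -0.12 -0.09 zmax 0.1809 x [0.4525 0.5819]
wrist blue y -0.08 -0.05 zmax 0.1807 x [0.4535 0.5824]
wrist rim (array([518.2, -95.3]), array([179.8, 130.7]), 88.7) [ 0.4511 -0.1859  0.174 ] [ 0.5843 -0.004   0.185 ]
0.36 -0.0645 0.38 -0.0644 0.4 -0.065 0.42 -0.0653 0.435 -0.0655 0.63 -0.1112 0.64 -0.0695
```

View pics/wrist3.png

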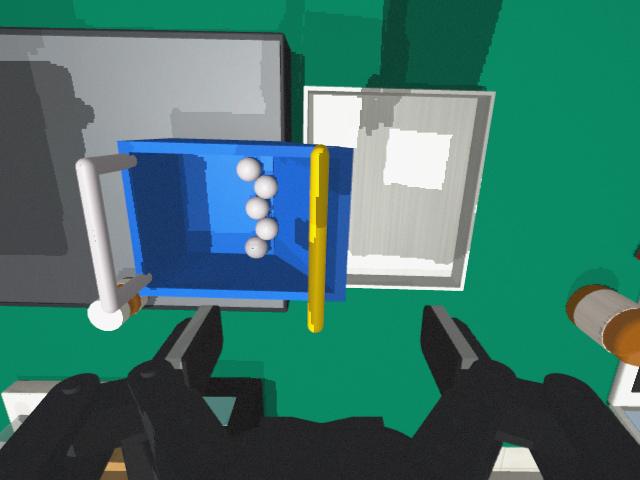

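>>> step_arm(targets=[0,0,0,0,-0.1,1,1,0,0,0,0,0,1,1,0,0,0,0,0,1,1,0,0,0,0,0,1,1,0,0,0,0,0,0,1,0,0,0,0,0,0,-1,0,0,0,0,0,0,-1,0,0,0,0,0,0,-1])

```text
t: 11.02
tool_pos: [0.5173, -0.0289, 0.2195]
orientation: [-0.009, -0.003, 1.0, -0.004]
force: [-0.2, 0.0, 0.1]
opening: 0.0322
```

>>> step_arm(targets=[0,0,0,0,0,0,-1,0,0,0,0,0,0,-1,0,0,0,0,0.05,-0.08,-1,0,0,0,0,0.15,-0.06,-1,0,0,0,0,0.15,-0.03,-1])

```text
t: 11.65
tool_pos: [0.5167, -0.0201, 0.2223]
orientation: [-0.01, -0.002, 1.0, -0.004]
force: [1.2, -2.5, -10.1]
opening: 0.0092
```

```bash
python3 - <<'E'
from m import *
delta([.516,-.026,.225])
for n in ["side","wrist"]:
    im=get_image(n);tub(im,n)
E
```

```text
t 11.65 pos [ 0.5167 -0.0201  0.2223] units [ 0.03 -0.24 -0.11] tooly [-0.004  1.    -0.008] toolz [-0.02  -0.008 -1.   ] F [  1.2  -2.5 -10.1] op 0.0092
side yel 45 (array([570.7, -23.4]), array([21. ,  8.6]), 3.65) yaw -2.74 ztop 0.2339
side loop 476 (array([ 515.6, -172.5]), array([ 13.6, 110.8]), 89.4) yaw -0.25 ztop 0.2321
side blue y -0.16 -0.13 zmax 0.1824 x [0.4498 0.579 ]
side blue y -0.12 -0.09 zmax 0.1822 x [0.4502 0.58  ]
side blue y -0.08 -0.05 zmax 0.1826 x [0.4505 0.5789]
side rim (array([515.5, -87.2]), array([179.8, 131.3]), 89.77) [ 0.4498 -0.177   0.174 ] [0.581  0.0028 0.1856]
wrist yel 5956 (array([504.7, -19.7]), array([ 11. , 105.4]), 89.62) yaw -0.14 ztop 0.2336
wrist loop 490 (array([ 564.1, -166.1]), array([12. ,  9.2]), 36.3) yaw 12.73 ztop 0.2253
wrist blue y -0.16 -0.13 zmax 0.1811 x [0.4532 0.5823]
wrist blue y -0.12 -0.09 zmax 0.1816 x [0.4533 0.5781]
wrist blue y -0.08 -0.05 zmax 0.1821 x [0.4534 0.5762]
wrist rim (array([518.6, -85.1]), array([181. , 130.8]), 89.9) [ 0.453  -0.1756  0.174 ] [0.5839 0.0054 0.1845]
```

>>> step_arm(targets=[0,0,0,0,-0.1,0,-1,0,0,0,0,-0.1,0,-1,0,0,0,0,-0.08,0,-1,0,0,0,0,0.03,0.06,-1])

```text
t: 12.25
tool_pos: [0.5176, -0.0244, 0.2232]
orientation: [-0.008, -0.003, 1.0, -0.002]
force: [1.0, 1.5, -6.5]
opening: 0.0095
```

>>> step_arm(targets=[0,0,0,0,0,0,1,0,0,0,0,0,0,1,0,0,0,0,0,0,1,0,0,0,0,0,-1,1,0,0,0,0,0,-1,1,0,0,0,0,0,-1,1,0,0,0,0,0,-1,1,0,0,0,0,0,0,1])

```text
t: 13.25
tool_pos: [0.5195, -0.0247, 0.3284]
orientation: [-0.006, -0.003, 1.0, -0.003]
force: [-0.6, -0.4, -0.1]
opening: 0.0853
```

```bash
python3 - <<'E'
from m import *
delta([.516,-.026,.225])
for n in ["side","wrist"]:
    im=get_image(n);tub(im,n)
    np.savez(n+"4",**{k:np.array(im[k]) for k in im})
# platform edge from wrist by brightness step at known z plane: project samples of line y
K=np.array(im["intrinsics"]);T=np.array(im["world_to_cam"]);g=cv2.cvtColor(im["color"],cv2.COLOR_RGB2GRAY).astype(np.float32);S=im["color"][...,1].astype(np.float32)-im["color"][...,0]
def edge(x,z,lo,hi,ch):
    ys=np.arange(lo,hi,.0005);P=np.stack([np.full_like(ys,x),ys,np.full_like(ys,z),np.ones_like(ys)],1)@T.T
    u=K[0,0]*P[:,0]/-P[:,2]+K[0,2];v=K[1,1]*-P[:,1]/-P[:,2]+K[1,2]
    s=cv2.remap(ch,u.astype(np.float32)[:,None],v.astype(np.float32)[:,None],cv2.INTER_LINEAR).ravel()
    d=np.diff(cv2.GaussianBlur(s[:,None],(1,7),0).ravel());i=np.argmax(abs(d));return ys[i].round(4),d[i].round(1)
for x in [.37,.39,.41,.43,.44,.60,.61,.62,.63,.64]: print(x,edge(x,.08,-.10,-.045,g))
E
```

```text
t 13.25 pos [ 0.5195 -0.0247  0.3284] units [ 0.09 -0.02  4.14] tooly [-0.006  1.    -0.006] toolz [-0.013 -0.006 -1.   ] F [-0.6 -0.4 -0.1] op 0.0853
side yel 245 (array([516.2, -25.5]), array([129.9,  10. ]), 0.42) yaw 0.83 ztop 0.232
side loop 481 (array([ 516.4, -174.9]), array([ 13.2, 111. ]), 89.57) yaw -0.18 ztop 0.232
side blue y -0.16 -0.13 zmax 0.1815 x [0.4511 0.5801]
side blue y -0.12 -0.09 zmax 0.1812 x [0.4512 0.581 ]
side blue y -0.08 -0.05 zmax 0.1808 x [0.4514 0.58  ]
side rim (array([516.6, -90. ]), array([179.1, 130.7]), 89.78) [ 0.4511 -0.1794  0.174 ] [ 5.818e-01 -4.000e-04  1.835e-01]
wrist yel 2994 (array([518.3, -21.8]), array([ 11.4, 132.1]), 89.9) yaw 0.03 ztop 0.2317
wrist loop 3257 (array([ 519.2, -172. ]), array([ 13. , 111.8]), 89.67) yaw 0.01 ztop 0.2314
wrist blue y -0.16 -0.13 zmax 0.1811 x [0.4544 0.5834]
wrist blue y -0.12 -0.09 zmax 0.1809 x [0.4544 0.5835]
wrist blue y -0.08 -0.05 zmax 0.1808 x [0.4545 0.5834]
wrist rim (array([519.7, -87.1]), array([130.7, 179.8]), 0.02) [ 0.4544 -0.177   0.174 ] [0.585  0.0028 0.1848]
0.37 (np.float64(-0.0695), np.float32(-16.9))
0.39 (np.float64(-0.07), np.float32(-20.4))
0.41 (np.float64(-0.047), np.float32(38.7))
0.43 (np.float64(-0.0475), np.float32(37.8))
0.44 (np.float64(-0.0475), np.float32(37.5))
0.6 (np.float64(-0.0645), np.float32(1.3))
0.61 (np.float64(-0.0935), np.float32(-1.5))
0.62 (np.float64(-0.059), np.float32(1.4))
0.63 (np.float64(-0.085), np.float32(0.7))
0.64 (np.float64(-0.0735), np.float32(-20.5))
```

```bash
cat >> m.py <<'E'
def edge(im,x,z,lo,hi):
    K=np.array(im["intrinsics"]);T=np.array(im["world_to_cam"]);ch=cv2.cvtColor(im["color"],cv2.COLOR_RGB2GRAY).astype(np.float32)
    ys=np.arange(lo,hi,.0005);P=np.stack([np.full_like(ys,x),ys,np.full_like(ys,z),np.ones_like(ys)],1)@T.T
    u=K[0,0]*P[:,0]/-P[:,2]+K[0,2];v=K[1,1]*-P[:,1]/-P[:,2]+K[1,2]
    s=cv2.remap(ch,u.astype(np.float32)[:,None],v.astype(np.float32)[:,None],cv2.INTER_LINEAR).ravel()
    d=np.diff(cv2.GaussianBlur(s[:,None],(1,9),0).ravel());i=np.argmin(d);return float(ys[i].round(4)),float(d[i].round(1))
E
python3 - <<'E'
from m import *
for n in ["side","side4","top","wrist3","wrist4"]:
    im=dict(np.load(n+".npz")); print(n,[(x,)+edge(im,x,.08,-.085,-.055) for x in [.37,.39,.41,.43,.47,.52,.57,.61,.63,.64]])
im=dict(np.load("wrist4.npz")); cv2.imwrite("pics/w4.png",cv2.resize(im["color"][20:340,60:560,::-1],None,fx=1.6,fy=1.6))
E
```

```text
side [(0.37, -0.0705, -5.400000095367432), (0.39, -0.073, -2.0), (0.41, -0.074, -1.100000023841858), (0.43, -0.074, -1.7999999523162842), (0.47, -0.0755, -1.7000000476837158), (0.52, -0.076, -2.0999999046325684), (0.57, -0.077, -1.7999999523162842), (0.61, -0.0755, -3.799999952316284), (0.63, -0.075, -4.300000190734863), (0.64, -0.076, -4.0)]
side4 [(0.37, -0.071, -4.0), (0.39, -0.0735, -2.0999999046325684), (0.41, -0.0735, -1.0), (0.43, -0.0745, -2.0), (0.47, -0.0685, -1.100000023841858), (0.52, -0.07, -6.800000190734863), (0.57, -0.0595, -6.800000190734863), (0.61, -0.0835, -11.800000190734863), (0.63, -0.084, -6.0), (0.64, -0.076, -5.099999904632568)]
top [(0.37, -0.068, -9.300000190734863), (0.39, -0.0685, -9.100000381469727), (0.41, -0.0685, -9.5), (0.43, -0.069, -9.899999618530273), (0.47, -0.069, -9.5), (0.52, -0.0705, -9.399999618530273), (0.57, -0.071, -8.600000381469727), (0.61, -0.0725, -8.899999618530273), (0.63, -0.073, -8.300000190734863), (0.64, -0.0725, -8.5)]
wrist3 [(0.37, -0.0695, -19.0), (0.39, -0.07, -19.399999618530273), (0.41, -0.07, -15.5), (0.43, -0.0705, -16.100000381469727), (0.47, -0.0795, -9.300000190734863), (0.52, -0.081, -4.699999809265137), (0.57, -0.0825, -4.900000095367432), (0.61, -0.084, -0.699999988079071), (0.63, -0.083, -0.8999999761581421), (0.64, -0.0735, -15.5)]
wrist4 [(0.37, -0.0695, -15.300000190734863), (0.39, -0.07, -18.200000762939453), (0.41, -0.07, -16.399999618530273), (0.43, -0.0705, -16.100000381469727), (0.47, -0.073, -4.099999904632568), (0.52, -0.084, -9.0), (0.57, -0.0745, -11.600000381469727), (0.61, -0.0665, -0.8999999761581421), (0.63, -0.0585, -0.4000000059604645), (0.64, -0.0735, -18.299999237060547)]
```

View pics/w4.png

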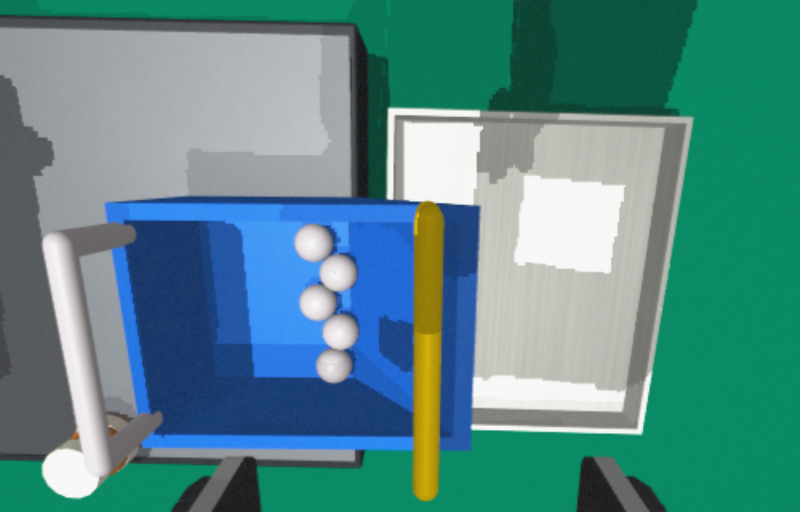

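>>> step_arm(targets=[0,0,0,0,0.08,1,1,0,0,0,0,0,1,1,0,0,0,0,0,1,1,0,0,0,0,0,1,1,0,0,0,0,0,0,1,0,0,0,0,0,0,-1,0,0,0,0,0,0,-1,0,0,0,0,0,0,-1])

```text
t: 14.35
tool_pos: [0.5161, -0.0233, 0.2198]
orientation: [-0.01, -0.003, 1.0, -0.003]
force: [-0.2, -0.1, 0.2]
opening: 0.0325
```

>>> step_arm(targets=[0,0,0,0,0,0,-1,0,0,0,0,0,0,-1])

```text
t: 14.6
tool_pos: [0.5162, -0.023, 0.2204]
orientation: [-0.01, -0.003, 1.0, -0.003]
force: [0.1, -1.8, -3.7]
opening: 0.0096
```

>>> step_arm(targets=[0,0,0,0,0,-0.08,-1,0,0,0,0,-0.04,-0.08,-1,0,0,0.04,0,-0.1,-0.02,-1,0,0,0.04,0,-0.1,0,-1,0,0,0.04,0,-0.1,0,-1])

```text
t: 15.22
tool_pos: [0.5164, -0.0305, 0.2248]
orientation: [-0.01, 0.005, 1.0, -0.001]
force: [-0.1, 4.6, -3.8]
opening: 0.0092
```

```bash
python3 - <<'E'
from m import *
delta([.516,-.026,.225])
for n in ["side","wrist"]:
    im=get_image(n);tub(im,n)
E
```

```text
t 15.22 pos [ 0.5164 -0.0305  0.2248] units [ 0.02  0.18 -0.01] tooly [ 0.01   1.    -0.002] toolz [-0.02  -0.002 -1.   ] F [-0.1  4.6 -3.8] op 0.0092
side yel 51 (array([570.5, -34.7]), array([22.2,  8.4]), 3.19) yaw -0.44 ztop 0.2359
side loop 480 (array([ 516.2, -183.3]), array([111.6,  13.1]), 0.28) yaw -0.41 ztop 0.2319
side blue y -0.16 -0.13 zmax 0.1828 x [0.4506 0.5803]
side blue y -0.12 -0.09 zmax 0.1834 x [0.451 0.58 ]
side blue y -0.08 -0.05 zmax 0.1838 x [0.4514 0.5791]
side rim (array([516.5, -97.2]), array([178.9, 131. ]), 89.55) [ 0.4504 -0.1869  0.174 ] [ 0.5817 -0.0077  0.1859]
wrist yel 4858 (array([505.2, -31.5]), array([104.3,  11. ]), 0.09) yaw -0.47 ztop 0.2359
wrist loop 719 (array([ 560.1, -179.1]), array([ 8.6, 24.4]), 88.8) yaw 0.28 ztop 0.2272
wrist blue y -0.16 -0.13 zmax 0.1819 x [0.4533 0.5823]
wrist blue y -0.12 -0.09 zmax 0.1829 x [0.4537 0.5766]
wrist blue y -0.08 -0.05 zmax 0.184 x [0.454  0.5767]
wrist rim (array([518.9, -95.1]), array([180.4, 130.9]), 89.68) [ 0.453  -0.1856  0.174 ] [ 0.5844 -0.0047  0.186 ]
```

>>> step_arm(targets=[0,0,0,0,0.08,0.1,-1,0,0,0,0,0,0,1,0,0,0,0,0,0,1,0,0,0,0,0,0,1,0,0,0,0,0,-1,1,0,0,0,0,0,-1,1,0,0,0,0,0,-1,1,0.08,0.14,0,0,0,-1,1])

```text
t: 16.32
tool_pos: [0.518, -0.029, 0.3254]
orientation: [-0.02, 0.006, 1.0, -0.008]
force: [-0.1, -0.0, 0.7]
opening: 0.0853
```

>>> step_arm(targets=[0,0,0,0,-1,0,1,0,0,0,0,-1,0,1,0,0,0,0,-1,0,1])

```text
t: 16.7
tool_pos: [0.5179, -0.1048, 0.33]
orientation: [-0.017, 0.004, 1.0, -0.008]
force: [0.3, -0.5, 0.0]
opening: 0.0853
```

```bash
python3 - <<'E'
from m import *
delta([.517,-.178,.225])
for n in ["side","wrist"]:
    im=get_image(n);tub(im,n)
    print(n,[(x,)+edge(im,x,.08,-.085,-.055) for x in [.37,.39,.41,.43,.64]])
save(im,"w5")
E
```

```text
t 16.7 pos [ 0.5179 -0.1048  0.33  ] units [-0.13 -2.86  4.25] tooly [ 0.008  1.    -0.017] toolz [-0.035 -0.016 -0.999] F [ 0.3 -0.5  0. ] op 0.0853
side yel 325 (array([511.3, -31. ]), array([ 10.5, 119.4]), 89.7) yaw -0.31 ztop 0.2319
side loop 490 (array([ 514.2, -180. ]), array([ 13.2, 111.1]), 89.16) yaw -0.87 ztop 0.2321
side blue y -0.16 -0.13 zmax 0.1812 x [0.4498 0.5789]
side blue y -0.12 -0.09 zmax 0.1815 x [0.4502 0.5794]
side blue y -0.08 -0.05 zmax 0.1805 x [0.451  0.5779]
side rim (array([515.3, -95.1]), array([179.8, 130.5]), 89.54) [ 0.4496 -0.1851  0.174 ] [ 0.5808 -0.005   0.1843]
side [(0.37, -0.0705, -5.800000190734863), (0.39, -0.063, -4.199999809265137), (0.41, -0.072, -3.0), (0.43, -0.0725, -3.9000000953674316), (0.64, -0.076, -5.300000190734863)]
wrist yel 2796 (array([516.7, -27.8]), array([ 11.7, 128.4]), 89.31) yaw -0.59 ztop 0.2316
wrist loop 2698 (array([ 516.8, -177.9]), array([ 12.1, 110.3]), 89.39) yaw -0.65 ztop 0.2316
wrist blue y -0.16 -0.13 zmax 0.1808 x [0.453  0.5825]
wrist blue y -0.12 -0.09 zmax 0.4582 x [0.4423 0.5824]
wrist blue y -0.08 -0.05 zmax 0.1807 x [0.454  0.5823]
wrist rim (array([519.1, -92.1]), array([180.2, 130.6]), 89.26) [ 0.4527 -0.1827  0.174 ] [ 0.5849 -0.0014  0.1831]
wrist [(0.37, -0.069, -17.700000762939453), (0.39, -0.0695, -18.399999618530273), (0.41, -0.07, -16.399999618530273), (0.43, -0.07, -15.0), (0.64, -0.073, -15.800000190734863)]
```

>>> step_arm(targets=[-0.04,-0.09,0,0,-1,0,1,-0.04,-0.09,0,0,-1,0,1,-0.03,-0.07,0,0,-0.9,0.2,1,0,0,0,0,0,0,1])

```text
t: 17.3
tool_pos: [0.5173, -0.1789, 0.3262]
orientation: [0.001, 0.005, 1.0, -0.001]
force: [0.8, -0.4, 0.3]
opening: 0.0856
```

```bash
python3 - <<'E'
from m import *
delta([.517,-.178,.225])
im=get_image("wrist");tub(im,"w")
E
```

```text
t 17.3 pos [ 0.5173 -0.1789  0.3262] units [0.02 0.04 4.05] tooly [ 0.01   1.    -0.001] toolz [ 0.002 -0.001 -1.   ] F [ 0.8 -0.4  0.3] op 0.0856
w yel 4065 (array([518.6, -28.3]), array([ 12.2, 132.3]), 89.74) yaw -0.45 ztop 0.2317
w loop 2612 (array([ 517.1, -178.4]), array([ 11.9, 111. ]), 89.77) yaw -0.51 ztop 0.2316
w blue y -0.16 -0.13 zmax 0.1808 x [0.453  0.5803]
w blue y -0.12 -0.09 zmax 0.1809 x [0.4534 0.5825]
w blue y -0.08 -0.05 zmax 0.1803 x [0.4539 0.5821]
w rim (array([518.8, -93.5]), array([176.7, 130.5]), 89.34) [ 0.4526 -0.1812  0.174 ] [ 0.584  -0.005   0.1822]
```

>>> step_arm(targets=[0,0,0,0,0.02,1,1,0,0,0,0,0,1,1,0,0,0,0,0,1,1,0,0,0,0,0,0.75,1,0,0,0,0,0,0,1], force=50)

```text
t: 17.98
tool_pos: [0.5188, -0.1734, 0.2323]
orientation: [0.002, 0.003, 1.0, -0.001]
force: [-0.6, 0.2, 0.3]
opening: 0.0856
```

```bash
python3 - <<'E'
from m import *
delta([.517,-.178,.223])
E
```

```text
t 17.98 pos [ 0.5188 -0.1734  0.2323] units [ 0.07 -0.18  0.37] tooly [ 0.007  1.    -0.002] toolz [ 0.005 -0.002 -1.   ] F [-0.6  0.2  0.3] op 0.0856
```

>>> step_arm(targets=[0,0,0,0,-0.18,0.34,1,0,0,0,0,0,0,-1,0,0,0,0,0,0,-1,0,0,0,0,0,0,-1,0,0,0,0,0,0,-1,0,0,0,0,0,0,-1])

```text
t: 18.73
tool_pos: [0.5196, -0.1783, 0.2265]
orientation: [0.004, 0.003, 1.0, -0.001]
force: [-1.3, 1.1, -0.4]
opening: 0.0101
```

```bash
cat >> h.py <<'E'
# arc: TCP at upright p0, pivot e (y,z); print angle now, radial error and next targets
def arc(p0,piv,angs):
    s=read_state();p=s["tool_pos"];q=s["orientation"]; r=R.from_quat([q[1],q[2],q[3],q[0]])
    v0=np.array(p0[1:])-piv; v=p[1:]-piv
    a=lambda w:np.degrees(np.arctan2(w[1],w[0]))
    print("t",round(s["t"],2),"tip",round(a(v0)-a(v),2),"rad err mm",round(1e3*(np.hypot(*v)-np.hypot(*v0)),2),"F",s["force"].round(1),"tq",s["wrist_torque"].round(2),"op",round(s["opening"],4),"toolz",r.apply([0,0,1]).round(3),"x",p[0].round(4))
    cur=p
    for t in angs:
        c=np.radians(-t);w=np.array([v0[0]*np.cos(c)-v0[1]*np.sin(c),v0[0]*np.sin(c)+v0[1]*np.cos(c)])+piv
        tg=np.array([p0[0],*w]);print(t,(r.inv().apply(tg-cur)/.025).round(2));cur=tg
E
python3 - <<'E'
from m import *
delta([.517,-.178,.223])
im=get_image("side");tub(im,"s")
p=read_state()["tool_pos"]
arc(p,np.array([-.0723,.08]),[4,8,12,16,20,24,28,32])
E
```

```text
t 18.73 pos [ 0.5196 -0.1783  0.2265] units [0.11 0.01 0.14] tooly [ 0.007  1.    -0.003] toolz [ 0.008 -0.003 -1.   ] F [-1.3  1.1 -0.4] op 0.0101
s yel 25 (array([460.4, -31.7]), array([ 5.8, 16.7]), 75.56) yaw -10.45 ztop 0.2309
s loop 358 (array([ 515. , -180.7]), array([ 36.5, 108. ]), 75.37) yaw -1.37 ztop 0.2367
s blue y -0.16 -0.13 zmax 0.2621 x [0.4496 0.5065]
s blue y -0.12 -0.09 zmax 0.1818 x [0.4502 0.4587]
s blue y -0.08 -0.05 zmax 0.1803 x [0.451  0.5601]
s rim (array([514.5, -94.6]), array([130.2, 180.4]), 0.12) [ 0.4496 -0.1848  0.174 ] [ 0.5798 -0.0044  0.1839]
t 18.77 tip 0.0 rad err mm 0.0 F [-0.1  1.   1.8] tq [ 0.19  0.05 -0.06] op 0.0098 toolz [ 0.008 -0.003 -1.   ] x 0.5197
4 [ 0.    0.42 -0.28]
8 [ 0.    0.44 -0.25]
12 [ 0.    0.45 -0.22]
16 [ 0.    0.47 -0.19]
20 [ 0.    0.48 -0.16]
24 [ 0.    0.49 -0.12]
28 [ 0.    0.5  -0.09]
32 [ 0.    0.5  -0.05]
```

>>> step_arm(targets=[0,0,0,0,0.42,-0.28,-1,0,0,0,0,0.44,-0.25,-1,0,0,0,0,0.45,-0.22,-1])

```text
t: 19.15
tool_pos: [0.5199, -0.1461, 0.246]
orientation: [0.004, 0.004, 1.0, -0.003]
force: [0.9, -3.5, -1.9]
opening: 0.0101
```

```bash
cat > a.py <<'E'
import sys
from m import *
arc([.5197,-.1783,.2265],np.array([-.0723,.08]),[float(v) for v in sys.argv[1:]])
E
python3 a.py 12 16 20 24 28 32 36 40
```

```text
t 19.15 tip 11.92 rad err mm 0.84 F [ 0.9 -3.5 -1.9] tq [-0.75 -0.19 -0.03] op 0.0101 toolz [ 0.009 -0.007 -1.   ] x 0.5199
12.0 [0.01 0.02 0.03]
16.0 [ 0.    0.47 -0.19]
20.0 [ 0.    0.48 -0.16]
24.0 [ 0.    0.49 -0.12]
28.0 [ 0.    0.5  -0.09]
32.0 [ 0.    0.5  -0.06]
36.0 [ 0.    0.5  -0.02]
40.0 [0.   0.5  0.02]
```

>>> step_arm(targets=[0,0,0,0,0.47,-0.18,-1,0,0,0,0,0.48,-0.15,-1,0,0,0,0,0.49,-0.12,-1,0,0,0,0,0.5,-0.09,-1,0,0,0,0,0.5,-0.05,-1,0,0,0,0,0.5,-0.02,-1])

```text
t: 19.9
tool_pos: [0.5208, -0.0681, 0.2643]
orientation: [0.006, 0.004, 1.0, -0.004]
force: [-0.1, -2.3, 0.8]
opening: 0.01
```

```bash
python3 a.py 36 40 44 48 52 56 60 64; python3 - <<'E'
from m import *
im=get_image("side");save(im,"s6")
E
```

```text
t 19.9 tip 37.2 rad err mm 3.5 F [-0.1 -2.3  0.8] tq [-0.59 -0.09 -0.06] op 0.01 toolz [ 0.013 -0.009 -1.   ] x 0.5208
36.0 [ 0.04 -0.15  0.14]
40.0 [0.   0.5  0.01]
44.0 [0.   0.5  0.05]
48.0 [0.01 0.5  0.08]
52.0 [0.01 0.49 0.12]
56.0 [0.01 0.48 0.15]
60.0 [0.01 0.47 0.19]
64.0 [0.01 0.46 0.22]
```

View pics/s6.png

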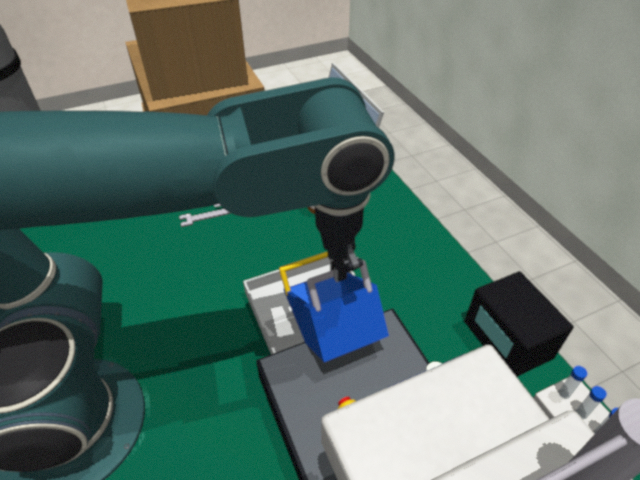

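The tub is tipped about 37° on its front edge and held by the loop at (345,275), with forces small. I'll continue past balance and bring the radius back in slightly.

>>> step_arm(targets=[0,0,0,0,0.4,0.06,-1,0,0,0,0,0.45,0.09,-1,0,0,0,0,0.47,0.12,-1,0,0,0,0,0.46,0.14,-1])

```text
t: 20.45
tool_pos: [0.5214, -0.0194, 0.2549]
orientation: [0.007, 0.003, 1.0, -0.003]
force: [1.3, 0.7, 3.0]
opening: 0.0097
```

```bash
python3 a.py 52 56 60 64 68 72 76 80; python3 - <<'E'
from m import *
im=get_image("side");W=world(im);H=hsv(im);x,y,z=W[...,0],W[...,1],W[...,2]
b=blue(im)&(x>.4)&(x<.62)&(y>-.25)&(y<.2)&(z<.3)
P=W[b&(abs(x-.515)<.05)];
# side silhouette: outer faces; print back-bottom hull in y,z
h=cv2.convexHull((P[:,1:]*1000).astype(np.float32)).reshape(-1,2);print(h.round(0)[::3].tolist())
E
```

```text
t 20.45 tip 52.72 rad err mm 1.94 F [1.3 0.7 3. ] tq [-0.31 -0.2  -0.06] op 0.0097 toolz [ 0.015 -0.006 -1.   ] x 0.5214
52.0 [ 0.07 -0.11  0.05]
56.0 [0.01 0.48 0.15]
60.0 [0.01 0.47 0.19]
64.0 [0.01 0.45 0.22]
68.0 [0.01 0.44 0.25]
72.0 [0.01 0.42 0.28]
76.0 [0.01 0.4  0.31]
80.0 [0.01 0.38 0.34]
[[-59.0, 223.0], [-59.0, 226.0], [-61.0, 229.0], [-138.0, 174.0], [-92.0, 81.0], [-88.0, 77.0]]
```

>>> step_arm(targets=[0,0,0,0,0.38,0.16,-1,0,0,0,0,0.44,0.19,-1,0,0,0,0,0.43,0.22,-1,0,0,0,0,0.42,0.25,-1])

```text
t: 21.0
tool_pos: [0.5219, 0.0267, 0.233]
orientation: [0.007, 0.003, 1.0, -0.001]
force: [1.0, 1.8, 2.6]
opening: 0.0099
```

```bash
python3 a.py 68 70 72 74 76 78 80 82 84; python3 - <<'E'
from m import *
im=get_image("top");save(im,"t7")
cv2.imwrite("pics/t7.png",cv2.resize(im["color"][160:360,240:540,::-1],None,fx=2.5,fy=2.5))
E
```

```text
t 21.0 tip 68.79 rad err mm 1.37 F [1.  1.8 2.6] tq [-0.16 -0.21 -0.06] op 0.0099 toolz [ 0.015 -0.003 -1.   ] x 0.5219
68.0 [ 0.09 -0.11 -0.01]
70.0 [0.   0.21 0.14]
72.0 [0.   0.21 0.14]
74.0 [0.   0.2  0.15]
76.0 [0.   0.2  0.16]
78.0 [0.   0.19 0.17]
80.0 [0.   0.18 0.17]
82.0 [0.   0.18 0.18]
84.0 [0.   0.17 0.18]
```

View pics/t7.png

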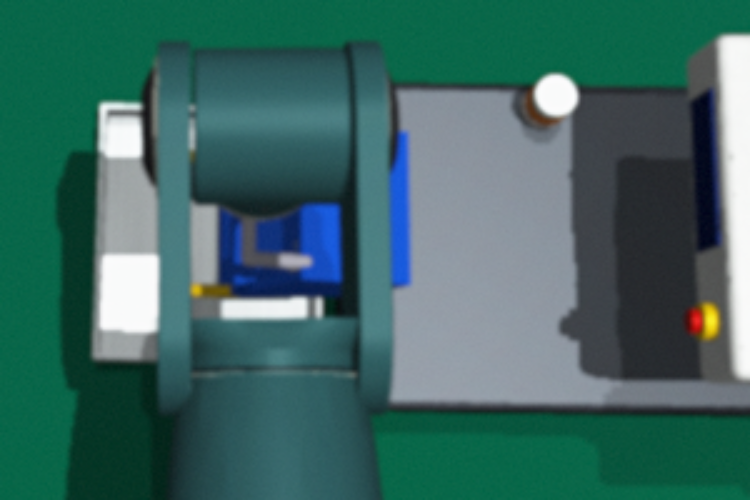

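In this view the arm (centre 270,130) hides most of the tub, but the pose is as planned. I'll continue slowly to about 82° and let the balls run.

>>> step_arm(targets=[0,0,0,0,0.15,0.12,-1,0,0,0,0,0.2,0.15,-1,0,0,0,0,0.2,0.15,-1,0,0,0,0,0.2,0.16,-1,0,0,0,0,0,0,-1,0,0,0,0,0,0,-1])

```text
t: 21.8
tool_pos: [0.5221, 0.0496, 0.2154]
orientation: [0.007, 0.002, 1.0, -0.0]
force: [1.7, 2.7, 3.9]
opening: 0.0096
```

```bash
python3 a.py 76 78 80 82 84 86 88
```

```text
t 21.8 tip 77.88 rad err mm 1.36 F [1.7 2.7 3.9] tq [-0.05 -0.23 -0.03] op 0.0096 toolz [ 0.013 -0.001 -1.   ] x 0.5221
76.0 [ 0.09 -0.22 -0.12]
78.0 [0.   0.19 0.17]
80.0 [0.   0.18 0.17]
82.0 [0.   0.18 0.18]
84.0 [0.   0.17 0.18]
86.0 [0.   0.17 0.19]
88.0 [0.   0.16 0.2 ]
```

>>> step_arm(targets=[0,0,0,0,0.19,0.17,-1,0,0,0,0,0.18,0.17,-1,0,0,0,0,0.18,0.18,-1,0,0,0,0,0,0,-1,0,0,0,0,0,0,-1,0,0,0,0,0,0,-1,0,0,0,0,0,0,-1])

```text
t: 22.68
tool_pos: [0.5219, 0.0646, 0.2002]
orientation: [0.006, 0.002, 1.0, -0.0]
force: [1.0, 3.4, 0.1]
opening: 0.0099
```

```bash
python3 a.py 82 84 86 ; python3 - <<'E'
from m import *
a=get_image("wrist");b=get_image("side")
o=np.hstack([cv2.resize(a["color"],(440,330)),cv2.resize(b["color"][220:420,220:460],(360,300)).repeat(1,0) if 0 else cv2.resize(b["color"][200:420,220:460],(360,330))])
cv2.imwrite("pics/c8.png",o[...,::-1])
E
```

```text
t 22.68 tip 84.6 rad err mm 1.38 F [1.  3.4 0.1] tq [ 0.26 -0.23 -0.03] op 0.0099 toolz [ 0.012 -0.    -1.   ] x 0.5219
82.0 [ 0.09 -0.26 -0.21]
84.0 [0.   0.17 0.18]
86.0 [0.   0.17 0.19]
```

View pics/c8.png

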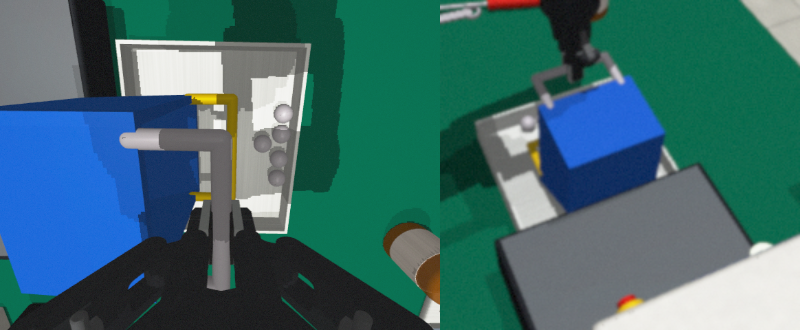

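All five balls are in the tray at (284,114), (281,134), (263,143), (278,158) and (277,177). Now I'll rock the tub back.

```bash
python3 a.py 84.6 80 76 72 68 64 60 56 52 48 44 40 36 32 28 24 20 16 12 8 4 0
```

```text
t 22.77 tip 84.59 rad err mm 1.39 F [0.9 2.7 0.5] tq [ 0.25 -0.13  0.04] op 0.01 toolz [ 0.012 -0.    -1.   ] x 0.5219
84.6 [ 0.09 -0.04  0.04]
80.0 [-0.01 -0.4  -0.42]
76.0 [-0.01 -0.37 -0.34]
72.0 [-0.01 -0.4  -0.31]
68.0 [-0.   -0.42 -0.28]
64.0 [-0.   -0.44 -0.25]
60.0 [-0.   -0.45 -0.22]
56.0 [-0.   -0.47 -0.19]
52.0 [-0.   -0.48 -0.16]
48.0 [-0.   -0.49 -0.12]
44.0 [-0.   -0.5  -0.09]
40.0 [-0.   -0.5  -0.05]
36.0 [-0.   -0.5  -0.02]
32.0 [-0.   -0.5   0.02]
28.0 [-0.   -0.5   0.05]
24.0 [-0.   -0.5   0.09]
20.0 [-0.   -0.49  0.12]
16.0 [-0.   -0.48  0.16]
12.0 [ 0.   -0.47  0.19]
8.0 [ 0.   -0.45  0.22]
4.0 [ 0.   -0.44  0.25]
0.0 [ 0.   -0.42  0.28]
```

>>> step_arm(targets=[0,0,0,0,-0.37,-0.41,-1,0,0,0,0,-0.36,-0.34,-1,0,0,0,0,-0.39,-0.31,-1,0,0,0,0,-0.41,-0.28,-1,0,0,0,0,-0.43,-0.25,-1,0,0,0,0,-0.45,-0.22,-1,0,0,0,0,-0.47,-0.19,-1])

```text
t: 23.65
tool_pos: [0.5205, -0.0113, 0.252]
orientation: [0.005, 0.002, 1.0, 0.0]
force: [1.9, 0.5, -7.6]
opening: 0.01
```

```bash
python3 a.py 56 52
```

```text
t 23.65 tip 55.4 rad err mm 1.7 F [ 1.9  0.5 -7.6] tq [ 0.54 -0.13  0.04] op 0.01 toolz [ 0.01   0.001 -1.   ] x 0.5205
56.0 [0.03 0.05 0.09]
52.0 [-0.   -0.48 -0.16]
```

>>> step_arm(targets=[0,0,0,0,-0.46,-0.06,-1,0,0,0,0,-0.48,-0.08,-1,0,0,0,0,-0.49,-0.06,-1,0,0,0,0,-0.5,-0.03,-1,0,0,0,0,-0.5,0,-1,0,0,0,0,-0.5,0.02,-1])

```text
t: 24.4
tool_pos: [0.5206, -0.0899, 0.2616]
orientation: [0.007, 0.002, 1.0, 0.0]
force: [1.6, -0.9, 8.6]
opening: 0.0097
```

```bash
python3 a.py 30 28 24 20; python3 - <<'E'
from m import *
im=get_image("side");W=world(im);x,y,z=W[...,0],W[...,1],W[...,2]
b=blue(im)&(x>.4)&(x<.62)&(y>-.3)&(y<.2)&(z<.3)&(z>.09)&(abs(x-.515)<.05)
P=W[b];h=cv2.convexHull((P[:,1:]*1000).astype(np.float32)).reshape(-1,2);print(h.round(0)[::2].tolist())
E
```

```text
t 24.4 tip 30.34 rad err mm 1.68 F [ 1.6 -0.9  8.6] tq [ 0.2  -0.38  0.05] op 0.0097 toolz [ 0.015  0.001 -1.   ] x 0.5206
30.0 [ 0.04 -0.04  0.07]
28.0 [-0.   -0.25  0.03]
24.0 [-0.   -0.5   0.09]
20.0 [-0.   -0.49  0.12]
[[33.0, 132.0], [33.0, 135.0], [-130.0, 298.0], [-168.0, 136.0], [-35.0, 103.0], [-23.0, 106.0], [0.0, 115.0]]
```

>>> step_arm(targets=[0,0,0,0,-0.5,0.02,-1,0,0,0,0,-0.5,0.07,-1,0,0,0,0,-0.49,0.11,-1,0,0,0,0,-0.48,0.15,-1,0,0,0,0,-0.46,0.19,-1,0,0,0,0,-0.4,0.2,-1])

```text
t: 25.2
tool_pos: [0.5198, -0.1663, 0.2396]
orientation: [0.006, 0.002, 1.0, 0.001]
force: [0.1, 3.8, -6.7]
opening: 0.0099
```

```bash
python3 a.py 6 4 2 0
```

```text
t 25.2 tip 5.4 rad err mm 4.43 F [ 0.1  3.8 -6.7] tq [ 0.85 -0.   -0.02] op 0.0099 toolz [ 0.011  0.001 -1.   ] x 0.5198
6.0 [0.01 0.16 0.11]
4.0 [ 0.   -0.22  0.13]
2.0 [ 0.   -0.21  0.14]
0.0 [ 0.   -0.21  0.14]
```

>>> step_arm(targets=[0,0,0,0,-0.08,0.18,-1,0,0,0,0,-0.14,0.16,-1,0,0,0,0,-0.14,0.14,-1,0,0,0,0,-0.04,0.06,-1])

```text
t: 25.7
tool_pos: [0.5205, -0.1802, 0.23]
orientation: [0.008, 0.003, 1.0, -0.002]
force: [-7.0, 6.7, 16.4]
opening: 0.01
```

```bash
python3 a.py 0; python3 - <<'E'
from m import *
tub(get_image("side"),"s")
E
```

```text
t 25.7 tip 0.17 rad err mm 3.94 F [-7.   6.7 16.4] tq [1.3  1.05 0.02] op 0.01 toolz [ 0.016 -0.005 -1.   ] x 0.5205
0.0 [0.03 0.08 0.14]
s yel 43 (array([461.8, -33.2]), array([ 7.1, 20.4]), 88.84) yaw -5.52 ztop 0.2324
s loop 326 (array([ 515.2, -186.5]), array([ 27.8, 110.8]), 86.29) yaw -0.32 ztop 0.2353
s blue y -0.16 -0.13 zmax 0.2647 x [0.4502 0.5072]
s blue y -0.12 -0.09 zmax 0.1816 x [0.4503 0.4586]
s blue y -0.08 -0.05 zmax 0.1807 x [0.4506 0.5621]
s rim (array([514.9, -96. ]), array([129.9, 181.3]), 0.12) [ 0.45   -0.1865  0.174 ] [ 0.58   -0.0053  0.1849]
```

>>> step_arm(targets=[0,0,0,0,0,-0.05,-1,0,0,0,0,0,0,1,0,0,0,0,0,0,1,0,0,0,0,0,0,1,0,0,0,0,0,-1,1,0,0,0,0,0,-1,1,0,0,0,0,0,-1,1,0,0,0,0,0,-1,1])

```text
t: 26.75
tool_pos: [0.5186, -0.1795, 0.3317]
orientation: [0.007, 0.003, 1.0, -0.002]
force: [-0.4, -0.2, 0.6]
opening: 0.0851
```

>>> step_arm(targets=[0,0,0,0.6,0,-1,1,0,0,0,0.6,0,-1,1,0,0,0,0.4,0,-0.6,1,0,0,0,0,0,0,1,0,0,0,0,0,0,1])

```text
t: 27.38
tool_pos: [0.4771, -0.1792, 0.3989]
orientation: [0.008, 0.003, 1.0, -0.003]
force: [0.4, 0.8, -0.9]
opening: 0.0855
```

```bash
python3 - <<'E'
from m import *
delta([.517,-.178,.225])
for n in ["side","wrist","top"]:
    im=get_image(n);tub(im,n); save(im,n+"9")
    print([(x,)+edge(im,x,.08,-.085,-.055) for x in [.37,.39,.41,.43,.64]])
a=cv2.imread("pics/wrist9.png");b=cv2.imread("pics/side9.png")
cv2.imwrite("pics/c9.png",np.hstack([cv2.resize(a,(400,300)),cv2.resize(b,(400,300))]))
E
```

```text
t 27.38 pos [ 0.4771 -0.1792  0.3989] units [-1.48  0.09  6.98] tooly [ 0.006  1.    -0.005] toolz [ 0.016 -0.005 -1.   ] F [ 0.4  0.8 -0.9] op 0.0855
side yel 257 (array([515.7, -33.1]), array([129.4,  10. ]), 0.03) yaw 0.63 ztop 0.2318
side loop 474 (array([ 515. , -182.2]), array([110.5,  13.1]), 0.24) yaw -0.08 ztop 0.232
side blue y -0.16 -0.13 zmax 0.1818 x [0.45   0.5798]
side blue y -0.12 -0.09 zmax 0.1812 x [0.4502 0.5793]
side blue y -0.08 -0.05 zmax 0.1797 x [0.4506 0.5735]
side rim (array([515.2, -97.4]), array([131.2, 180.2]), 0.07) [ 0.4497 -0.1875  0.174 ] [ 0.5809 -0.0072  0.1842]
[(0.37, -0.0705, -3.0), (0.39, -0.073, -1.399999976158142), (0.41, -0.0605, -0.6000000238418579), (0.43, -0.0745, -1.600000023841858), (0.64, -0.076, -4.800000190734863)]
wrist yel 1598 (array([518. , -30.4]), array([ 11.3, 131.4]), 89.95) yaw -0.21 ztop 0.2319
wrist loop 1437 (array([ 517.6, -180.9]), array([ 11.6, 110.8]), 89.95) yaw -0.22 ztop 0.2318
wrist blue y -0.16 -0.13 zmax 0.1811 x [0.4533 0.583 ]
wrist blue y -0.12 -0.09 zmax 0.1811 x [0.4534 0.5831]
wrist blue y -0.08 -0.05 zmax 
[... 224 characters left out ...]
.0695, -14.199999809265137), (0.43, -0.07, -10.100000381469727), (0.64, -0.0735, -10.5)]
top yel 276 (array([517.8, -28.6]), array([129.1,  10.6]), 0.26) yaw 0.1 ztop 0.2343
top loop 95 (array([ 550.7, -179.5]), array([43.7, 12.1]), 0.71) yaw 4.0 ztop 0.2337
top blue y -0.16 -0.13 zmax 0.1833 x [0.453  0.5807]
top blue y -0.12 -0.09 zmax 0.4897 x [0.4531 0.5803]
top blue y -0.08 -0.05 zmax 0.4471 x [0.4093 0.5822]
top rim (array([518.2, -94. ]), array([177.2, 128.7]), 89.88) [ 0.4539 -0.1828  0.174 ] [ 0.5827 -0.0055  0.186 ]
[(0.37, -0.068, -4.5), (0.39, -0.0685, -4.599999904632568), (0.41, -0.068, -9.600000381469727), (0.43, -0.069, -8.899999618530273), (0.64, -0.0725, -8.699999809265137)]
```

View pics/c9.png

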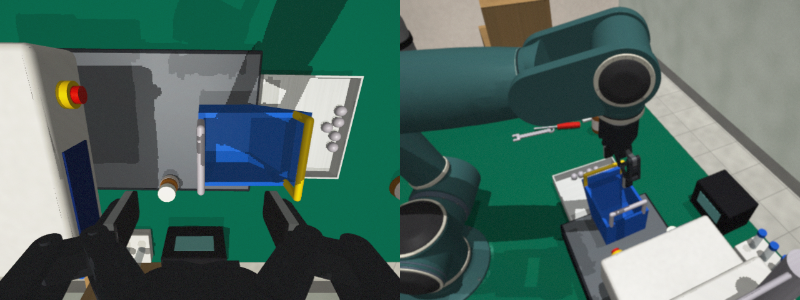

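The tub is empty and upright at (250,145), the five balls are in the tray at (335,125), and the jar at (168,188) hasn't moved. The gripper is clear, so I'm handing in.

```bash
python3 -c "
from bench import close_job
print(close_job())"
```

```text
the job is handed in; nothing more can be done
None
```

The job is handed in at about 27.5 s. I drew the tub out by the yellow bar and let go. I then took it by the steel loop, rocked it forward to about 85° on its front base edge, and rocked it back and released it.

- **Balls:** my last pictures show all five in the tray and the tub empty.
- **Tub at the end:** it stands upright with its rim level at z ≈ 180 mm. It is about 0.2° off the world axes, and the platform's front edge is about 0.9° off.
- **Position before tipping:** its front base edge was within about 1 mm of the platform's front edge. I needed two small corrections to get there, each with a re-grip: the first release left it a few millimetres behind the edge, the second about 5 mm over it.
- **Position after tipping:** it slid back slightly, so the edge is now about 3–4 mm behind the platform's front edge. It lines up with the tray's centre to within about 3 mm.
- **Forces:** the readings I took peaked at roughly 19 N at the wrist, as the tub came back down. At one point on the way back about 8 N of its weight was on the gripper, but I saw no sign that it left the platform.
- **Other objects:** the jar looks unmoved in the last picture. I never went near the wrench, screwdriver, bottle or mouse with the gripper, but I didn't re-measure any of the five.
- **Where checks disagreed:** the cameras differ by 2–4 mm on y positions. An early depth-based reading put the platform edge about 4 mm too far forward, so I used the brightness edge, on which the top and wrist cameras agreed.

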